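# Pack the mini chopper into its carton

### The job

Put the mini chopper away: gently set its bowl, upright and fully home, on the two pegs of the motor base that stands in the open carton, and let go of it. Then close the carton: fold the short flap down flat first, and the long flap down flat over it. Do not disturb the jars, the sugar pot or the whisk.

Things in the scene. Friction and masses are not known exactly. Their poses are not given: they have to be found in the camera images.
- carton: Open cardboard carton, fixed, 170 mm along its x, 180 along its y, walls 4 mm, rim 118 mm above the slab. Origin: centre of its underside, z up. The short flap is hinged on the rim of its +y side, the long flap on its -y side, both leaning outwards; the x sides have no flap. In its middle stands the chopper's round white motor base.
- seat (a point): Centre of the top of the motor base (106 mm across), 28 mm above the slab; axes as the carton's. Two upright dark pegs, 10 mm thick, 18 mm high, the last 5 mm tapered, stand on it 24 mm to either side along the carton's y. The bowl's origin comes to lie here when it is fully home.
- bowl: Chopper bowl: closed steel drum 104 mm across, white lid 108 mm across at 49 to 55 mm height. Mass 0.28 to 0.56 kg. Origin: centre of its underside, z up. In the underside two round sockets, 14 mm wide, 20 mm deep, with flared mouths, 24 mm to either side along the bowl's y, below the ends of the grip. A half turn makes no difference: it fits both ways round.
- grip (a point): Centre of the top of the bowl's black bar grip, 85 mm above the bowl's underside. The bar stands upright on the lid, 18 mm wide along the bowl's x, 60 mm long along its y, 30 mm high (55 to 85 mm). With the bowl home it tops out 113 mm above the slab, 5 mm below the carton's rim.
- flap_short (a joint): Angle of the short flap (rad): 0 closed and flat, pi/2 upright, more leans outwards, at most 2.5. Stays where it is left; about 1 N at its free edge moves it. 70 mm from hinge to free edge, 166 wide, 4 thick. Hinge line: along the carton's x, 90 mm to +y of its centre, 116 mm above the slab, in the flap's mid-plane. Closed, it points to -y.
- flap_long (a joint): Angle of the long flap (rad): 0 closed and flat, pi/2 upright, more leans outwards, at most 2.5. Stays where it is left; about 1 N at its free edge moves it. 120 mm from hinge to free edge, 166 wide, 4 thick. Hinge line: along the carton's x, 90 mm to -y of its centre, 120 mm above the slab, in its mid-plane. Closed, it points to +y and laps 10 mm over the short one.
- flap_short_edge (a point): Middle of the free edge of the short flap.
- flap_long_edge (a point): Middle of the free edge of the long flap.
- jar_clear: Bystander: clear glass jar with a steel cap, 66 mm across, 100 mm high. Origin: centre of its underside.
- jar_amber: Bystander: amber glass jar with a steel cap, 66 mm across, 120 mm high. Origin: centre of its underside.
- sugar_pot: Bystander: white ceramic sugar pot with its lid shut, 84 mm across, 88 mm high. Origin: centre of its underside.
- whisk: Bystander: steel whisk lying flat, 240 mm long along its x, up to 41 mm high at the wires. Origin: below the place where the wires leave the handle.
Not all that is in view belongs to the job. There is more than one size of the carton; the job needs the middle-sized.

How it is judged (in metres and radians):
On the way, in this order (a step that is already met when the one before it is completed fails the run):
1. The bowl is home on the pegs and let go, both flaps still open (z of bowl in the frame of seat between -0.004 and 0.004 m and horizontal distance between bowl and seat below 0.004 m and angle between the y axis of bowl and the y axis of carton, either way round below 0.15 rad and angle between bowl's own z axis and vertical below 0.05 rad and contact force between the fingers and bowl below 0.1 N and value of joint each of flap_short, flap_long above 0.7 rad), for 0.2 s.
2. The short flap is folded down flat, the long one still open (value of joint flap_short below 0.1 rad and value of joint flap_long above 0.3 rad), for 0.1 s.
3. The long flap is folded down flat over the short one (value of joint each of flap_long, flap_short below 0.1 rad), for 0.2 s.
At the end, for the whole second after the job is handed in: The bowl rests upright on the motor base with both pegs in its sockets (within 4 mm in height and sideways, grip bar within 0.15 rad of the carton's y), at rest and released, and both flaps lie flat (within 0.1 rad of closed); the long one was folded last (all of step 3 and z of bowl in the frame of seat between -0.004 and 0.004 m and horizontal distance between bowl and seat below 0.004 m and angle between the y axis of bowl and the y axis of carton, either way round below 0.15 rad and angle between bowl's own z axis and vertical below 0.05 rad and linear speed of bowl below 0.02 m/s); the robot touches nothing.
It fails at once if A jar, the sugar pot or the whisk is shifted by more than 20 mm (distance of any of jar_clear, jar_amber, sugar_pot, whisk from where it was at the start of the episode above 0.02 m).
It fails at once if A jar or the sugar pot is tipped by more than 0.4 rad (angle between any of jar_clear, jar_amber, sugar_pot's own z axis and vertical above 0.4 rad).
It fails at once if The bowl is tipped by more than 0.6 rad (angle between bowl's own z axis and vertical above 0.6 rad).
It fails at once if The bowl is slammed or forced onto the base or carton (over 50 N) (contact force between bowl and carton above 50 N).
It also fails if it takes over 64 s, if anything falls off the work surface, if the arm or the gripper's body presses on something with over 40 N, if the wrist force passes 120 N, or if a joint passes its speed limit or range.

### The arm

A 7-joint arm with a two-finger parallel gripper is mounted at the origin on the work surface. World frame = base frame: x ahead of the robot, y to its left, z up, the work surface at z = 0. Lengths are in mm, angles in rad, forces in N, time in s.
With the tool pointing down it reaches from about 425 to 1025 mm from the base axis. Payload 3.6 kg.
Tool frame: the origin (TCP) lies on the centre line of the jaws, within the pads' length; the fingertips stand 14 mm ahead of it and the grasp point (between the pads) lies 5 mm behind it; z points along the fingers, y is the line along which they close (so a half turn about z gives the same grasp; the last joint's range is limited). The gripper opens to 85 mm and grips with 20 to 120 N. Pads are 22 mm wide; open, the fingers measure 114 mm over their backs; the gripper's body (76 mm by 85 mm) begins 54 mm behind the grasp point. The pads swing forward as they close: fully open they stand 13 mm farther back than shut.
Start: joints at [-1.228, 0.591, 0.048, 1.609, -0.033, 0.943, -0.034], TCP at [306.701, 656.935, 245.302] pointing down, gripper open.
Joint ranges: [-2.69, 2.69], [-0.47, 2.24], [-1.27, 1.36], [0.19, 2.51], [-1.53, 4.68], [0.08, 2.07], [-3.09, 3.09]. Speed limits (rad/s): [2.57, 2.57, 3.14, 3.14, 3.14, 3.14, 3.14].

### API

Orientations are given as a unit quaternion [x, y, z, w].
In Python, from rig import manip gives the robot as it stands.
- The arm moves only by the tool jog_arm, never from a script. Its argument "plan" is a list that holds one entry, the list of rows, each a list of 7 numbers: the opening, from 0 (shut) to 1 (fully open), then the shift along the world's x, y, z in mm, then the turn, a rotation vector about the world's x, y, z in degrees. In form: [[[grip, x, y, z, ax, ay, az], ...]]. A call has 1 to 12 rows; each row shifts and turns the commanded pose from where the row before left it; what a row does not reach is not made up. A row lasts 1/8 s, in which the tool goes at most 62.5 mm and 10.7 degrees, less where a joint would pass 70% of its speed; a pose out of reach is approached as far as the arm can. A call is refused whole if a number of a shift passes 62.5 or a number of a turn 10.7, either way. A call with a gripper value outside its range is refused whole. The fingers move at their own pace and stop on an object; "grip_force" is the grip in N (left out, the last holds). Time passes only in rows, so rows that do not move let the fingers close. It gives the time, the measured TCP pose, the force, the opening and the grip force at its end, in the units of the state.
- manip.read_state(): the state, without advancing time (a new reading comes with each control period).
- manip.grab_frame(name): name is "side" or "top" or "wrist"; returns a dict with "pixels" (400x640x3 uint8, red, green, blue), "intrinsics" (3x3 intrinsics, pixels), "rvec" (rotation vector, rad) and "tvec" (3), from world to camera coordinates, as OpenCV has them. Camera axes: x right, y down, z forward; pixel columns grow to the right and rows downward; lengths in mm; the calibration is good to about 2 mm. The wrist camera is an equidistant fisheye: a pixel r from the principal point sees the ray r / f radians off the axis. A picture is of the moment at which its call begins. There is no depth.
- manip.sign_off(): hands the job in; it is judged then, once.
Trained networks look in the newest picture that a camera, given by its name, has taken for a name from the list of things; names that differ only in an ending like _2 or _b are one class to them, and where a whole thing is asked for, a point or a joint stands for the part that bears it (a point fixed in the world has none). Each returns a list of dicts, best first, with "p" (0 to 1); they miss things now and then, are a little off and sometimes report something else, mostly with a low value. They report only what shows in the picture. A call takes as long as a camera call. They do not tell look-alikes from the thing itself.
- manip.look_for(camera, thing): "location" ([column, row] in pixels, amid what is visible of it).
- manip.masks_of(camera, thing): "mask" (400x640 bool, what is visible of it) and "location" ([column, row] in pixels, amid what is visible of it).
- manip.place_of(camera, thing): "location" ([column, row] in pixels: a listed point, or the origin of a listed thing).
The state is a dict: "clock": time; "joint_pos": joint angles; "dq": joint speeds; "effort": joint torques, N m; "ee_pos": TCP position; "ee_rot": TCP orientation; "force": force on the tool from outside, world axes, zero at the start; "moment": the same for the moment, N m; "grip_width": finger opening in mm; "grasp_force": force on a finger pad.
Only numpy, scipy, OpenCV 4.12 (cv2) and the standard library are available. Lean on these libraries where they do the work, as an engineer would, in place of code of your own. Each camera call takes 0.05 s, during which the arm holds its last target. There are 200 camera calls.

## Working session

There is one attempt and no reset: what is moved stays moved. The work goes in short steps, Python scripts to look and compute and a tool call to move; the robot and the scene stay as the last step left them, time stands still between calls to the robot, and variables do not carry over. Pictures are saved under pics/ and viewed, at most 12 in all, crops included, and the job is handed in when it is done.

Besides the shell and the picture viewer there is one more tool, called after "Request:" as name(argument=value, ...), one argument or row to a line, values as JSON. jog_arm: Moves the arm, as the interface text tells. Its arguments: {"type":"object","properties":{"plan":{"type":"array","items":{"type":"array","items":{"type":"array","items":{"type":"number"}}}},"grip_force":{"type":"number"}},"required":["plan"]}

```bash
mkdir -p pics
cat > h.py <<'E'
import numpy as np, cv2
from rig import manip
def grab(n,save=None):
    f=manip.grab_frame(n)
    if save: cv2.imwrite('pics/'+save,cv2.cvtColor(f['pixels'],cv2.COLOR_RGB2BGR))
    return f
def ray(f,px):
    K=np.array(f['intrinsics'],float);R=cv2.Rodrigues(np.array(f['rvec'],float))[0];t=np.array(f['tvec'],float).ravel()
    x=(px[0]-K[0,2])/K[0,0];y=(px[1]-K[1,2])/K[1,1]
    if f.get('fish'):
        r=np.hypot(x,y);d=np.array([x/r*np.sin(r),y/r*np.sin(r),np.cos(r)]) if r>0 else np.array([0,0,1.])
    else: d=np.array([x,y,1.])
    return -R.T@t, R.T@d
def atz(f,px,z):
    c,d=ray(f,px); return c+d*(z-c[2])/d[2]
def proj(f,P):
    K=np.array(f['intrinsics'],float);R=cv2.Rodrigues(np.array(f['rvec'],float))[0];t=np.array(f['tvec'],float).ravel()
    p=R@np.array(P,float)+t
    if f.get('fish'):
        r=np.hypot(p[0],p[1]);th=np.arctan2(r,p[2]);u=p[:2]/r*th
    else: u=p[:2]/p[2]
    return u*[K[0,0],K[1,1]]+[K[0,2],K[1,2]]
def tri(obs):
    A=np.zeros((3,3));b=np.zeros(3)
    for f,px in obs:
        c,d=ray(f,px);d=d/np.linalg.norm(d);M=np.eye(3)-np.outer(d,d);A+=M;b+=M@c
    return np.linalg.solve(A,b)
E
python3 - <<'E'
from h import *
F={}
for n in ['side','top','wrist']:
    F[n]=grab(n,n+'0.png'); F[n]['fish']=n=='wrist'
    f=F[n];print(n,np.round(ray(f,[320,200]),2).tolist())
    for t in ['carton','seat','bowl','grip','flap_short_edge','flap_long_edge','jar_clear','jar_amber','sugar_pot','whisk']:
        z={'seat':28,'grip':85}.get(t,0)
        for r in manip.place_of(n,t)[:4]:
            print(n,t,round(r['p'],2),np.round(r['location']).tolist(),np.round(atz(f,r['location'],z)).tolist())
print({k:np.round(v,3).tolist() for k,v in manip.read_state().items()})
E
```

```text
side [[-86.02, -751.44, 913.98], [0.44, 0.61, -0.66]]
side carton 0.85 [320.0, 379.0] [196.0, -359.0, 0.0]
side carton 0.82 [300.0, 190.0] [504.0, 173.0, 0.0]
side carton 0.69 [238.0, 164.0] [410.0, 403.0, -0.0]
side seat 0.95 [297.0, 185.0] [490.0, 170.0, 28.0]
side seat 0.87 [235.0, 164.0] [389.0, 373.0, 28.0]
side seat 0.47 [322.0, 150.0] [660.0, 274.0, 28.0]
side bowl 0.63 [376.0, 257.0] [514.0, -170.0, 0.0]
side grip 0.72 [383.0, 238.0] [514.0, -185.0, 85.0]
side flap_short_edge 0.75 [313.0, 329.0] [254.0, -252.0, 0.0]
side flap_short_edge 0.56 [277.0, 123.0] [650.0, 549.0, 0.0]
side flap_short_edge 0.56 [238.0, 140.0] [477.0, 529.0, 0.0]
side flap_long_edge 0.93 [324.0, 151.0] [685.0, 300.0, 0.0]
side flap_long_edge 0.7 [308.0, 324.0] [251.0, -236.0, 0.0]
side flap_long_edge 0.6 [238.0, 141.0] [478.0, 526.0, 0.0]
side jar_clear 0.56 [454.0, 238.0] [735.0, -243.0, 0.0]
side jar_amber 0.66 [394.0, 188.0] [746.0, 15.0, -0.0]
side sugar_pot 0.81 [419.0, 204.0] [756.0, -86.0, -0.0]
side whisk 0.54 [341.0, 145.0] [758.0, 297.0, 0.0]
top [[307.29, 22.93, 1220.53], [0.14, 0.0, -0.99]]

[... 1096 characters left out ...]
top whisk 0.76 [237.0, 117.0] [750.0, 282.0, 0.0]
top whisk 0.63 [394.0, 184.0] [532.0, -202.0, 0.0]
wrist [[241.07, 688.39, 374.6], [0.26, -0.1, -0.96]]
wrist carton 0.67 [131.0, 366.0] [497.0, 166.0, 0.0]
wrist bowl 0.78 [63.0, 386.0] [526.0, -192.0, 0.0]
wrist flap_long_edge 0.59 [181.0, 342.0] [472.0, 332.0, 0.0]
{'clock': 1.65, 'joint_pos': [-1.227, 0.591, 0.048, 1.608, -0.033, 0.943, -0.034], 'dq': [0.001, 0.002, -0.0, -0.0, 0.0, -0.002, 0.002], 'effort': [-0.0, -54.864, 1.546, -19.853, 0.009, 0.002, -0.0], 'ee_pos': [306.696, 656.943, 245.291], 'ee_rot': [0.217, 0.976, -0.0, 0.0], 'force': [0.05, 0.447, 0.388], 'moment': [0.023, 0.015, 0.058], 'grasp_force': 0.0, 'grip_width': 85.797}
```

View pics/top0.png

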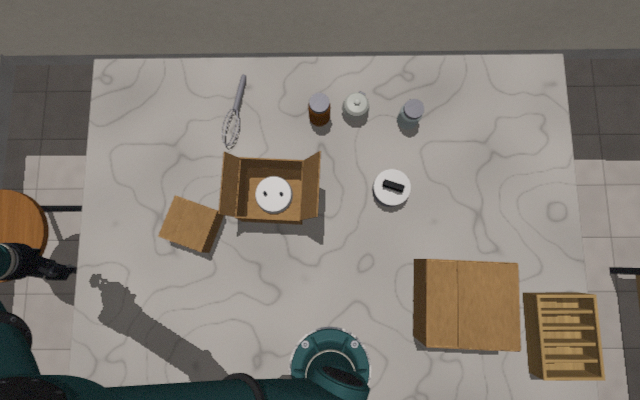

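View pics/side0.png

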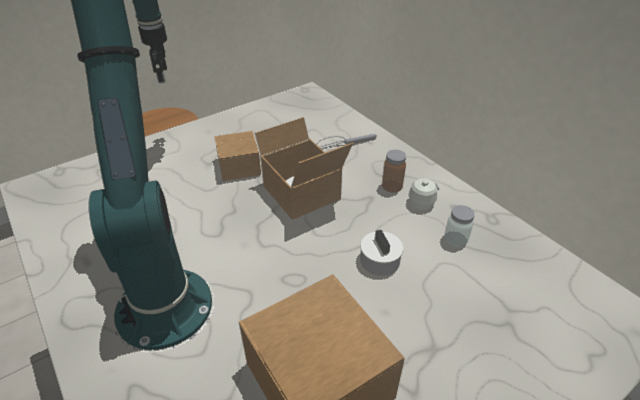

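Run:
```python
import cv2,numpy as np
a=cv2.imread('pics/top0.png')[140:230,210:330];b=cv2.imread('pics/side0.png')[110:225,250:358];c=cv2.imread('pics/top0.png')[165:212,368:416]
A=cv2.resize(a,None,fx=3.3,fy=3.3,interpolation=2);B=cv2.resize(b,None,fx=3.5,fy=3.5,interpolation=2);C=cv2.resize(c,None,fx=4,fy=4,interpolation=2)
o=np.zeros((600,790,3),np.uint8);o[:A.shape[0],:A.shape[1]]=A;o[:B.shape[0],400:400+B.shape[1]]=B;o[350:350+C.shape[0],:C.shape[1]]=C
cv2.imwrite('pics/z.png',o)
```

```text
(no output)
```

View pics/z.png

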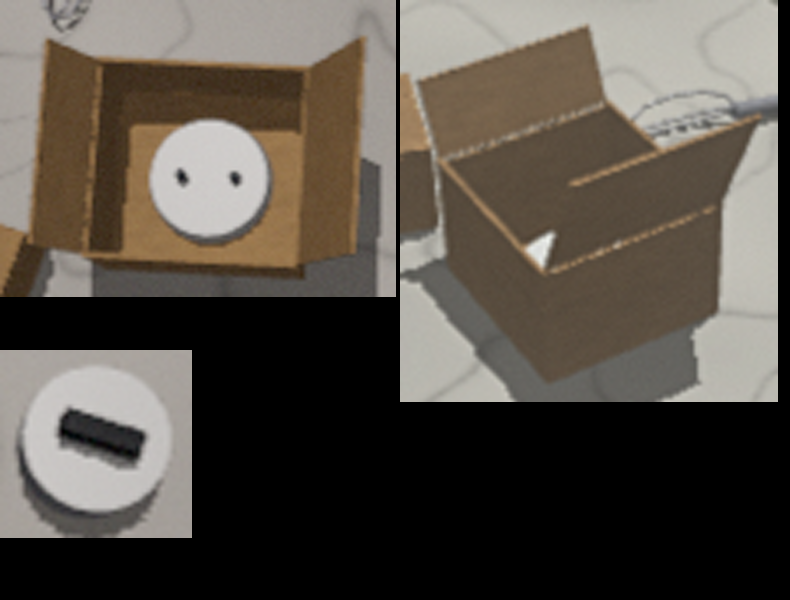

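```bash
cat > fit.py <<'E'
from h import *
from scipy.optimize import least_squares
F={n:grab(n) for n in ['side','top']}
lf=dict(top=[(224.5,152.1),(219.7,212.7)],side=[(303.7,117.7),(255.1,132.9)])
lh=dict(top=[(240.3,158.2),(235.8,217.3)],side=[(309.1,139.1),(262,156.3)])
rf=dict(top=[(320.3,152.1),(317.6,216.4)],side=[(352,143.7),(298.6,162.9)])
rh=dict(top=[(302.4,160),(301.5,220.3)],side=[(340.9,168.6),(292,187.7)])
def pts(p,ls,rs,hl,hr):
    x,y,w,a,b=p;c,s=np.cos(w),np.sin(w);o=[]
    W=lambda u,v,z:[x+c*u-s*v,y+s*u+c*v,z]   # v=world +y side left
    for L,h,ang,sg in((ls,hl,a,1),(rs,hr,b,-1)):
        o+=[[W(u,sg*90,h) for u in(83,-83)],[W(u,sg*(90-L*np.cos(ang)),h+L*np.sin(ang)) for u in(83,-83)]]
    return o
def res(p,*k):
    r=[]
    for P,O in zip(pts(p,*k),(lh,lf,rh,rf)):
        for n in F:
            for q,i in zip(P,O[n]): r+=list(proj(F[n],q)-i)
    return np.array(r)
for k in((70,120,116,120),(120,70,120,116)):
    s=least_squares(res,[497,163,0,2,2],args=k);print(k,np.round(s.x,3),s.cost,np.round(np.abs(s.fun).reshape(4,-1).max(1),1))
g=[atz(F['top'],q,85)for q in((383.5,181.75),(403.75,187.5))];d=g[0]-g[1];print(g,d,np.linalg.norm(d),np.degrees(np.arctan2(d[1],d[0])))
pg=[atz(F['top'],q,46)for q in((265,193.5),(281.4,194))];print(pg)
for t in['grip','seat']:
  o=[(F[n],manip.place_of(n,t)[0]['location'])for n in F];print(t,tri(o))
E
python3 fit.py
```

```text
(70, 120, 116, 120) [ 5.00063e+02  1.60425e+02 -5.50000e-02  1.97500e+00  1.95800e+00] 8.615189441781846 [1.2 1.5 2.  1.3]
(120, 70, 120, 116) [4.99444e+02 1.56719e+02 3.00000e-03 1.63000e+00 1.90300e+00] 410.2762335961042 [ 2.2 14.9  2.8 11.8]
[array([ 523.55963824, -156.31385724,   85.        ]), array([ 506.6501891 , -212.76236087,   85.        ])] [16.90944914 56.44850363  0.        ] 58.926759899282 73.32413360213069
[array([498.63120304, 184.09095125,  46.        ]), array([496.81410545, 136.09797361,  46.        ])]
grip [ 512.45999142 -184.39281056   88.76578777]
seat [502.79100566 163.06848898  22.05177419]
```

Request:
jog_arm(
  plan=[
    [[1, 25, -45, 12, 0, 0, -5], [1, 25, -45, 12, 0, 0, -5], [1, 25, -45, 12, 0, 0, -5], [1, 25, -45, 12, 0, 0, -5], [1, 25, -45, 12, 0, 0, -5], [1, 25, -45, 12, 0, 0, -5], [1, 25, -45, 12, 0, 0, -5], [1, 25, -45, 12, 0, 0, -5], [1, 25, -45, 0, 0, 0, -5], [1, 25, -45, 0, 0, 0, -5]],
  ],
  grip_force=40,
)

```text
clock: 3.2
ee_pos: [557.5, 205.6, 341.9]
ee_rot: [0.61, 0.792, 0.001, 0.0]
force: [0.5, 0.6, 0.4]
grip_width: 85.3
grasp_force: 0.0
```

Request:
jog_arm(
  plan=[
    [[1, -5, -45, -10, 0, 0, -4], [1, -5, -45, -10, 0, 0, -4], [1, -5, -45, -10, 0, 0, -4], [1, -5, -45, -20, 0, 0, -4], [1, -5, -45, -20, 0, 0, -4], [1, -5, -45, -20, 0, 0, -4], [1, -5, -45, -20, 0, 0, -4], [1, -5, -45, -20, 0, 0, -3.6], [1, 0, 0, 0, 0, 0, 0], [1, 0, 0, 0, 0, 0, 0]],
  ],
)

```text
clock: 4.45
ee_pos: [517.0, -152.6, 211.4]
ee_rot: [0.802, 0.598, 0.0, -0.0]
force: [0.5, -0.2, 0.4]
grip_width: 85.6
grasp_force: 0.0
```

Tracking is good. One close look with the wrist camera.

```bash
cat > g.py <<'E'
from h import *
f=grab('wrist','w1.png');f['fish']=True
for t,z in(('grip',85),('bowl',0)):
    for r in manip.place_of('wrist',t)[:2]: print(t,r['p'],r['location'],atz(f,r['location'],z).round(1))
m=manip.masks_of('wrist','bowl')[0]
px=f['pixels'].astype(int);dark=(px.max(2)<75).astype(np.uint8)
hull=cv2.convexHull(np.argwhere(m['mask'])[:,::-1].astype(np.int32));mm=cv2.fillConvexPoly(np.zeros((400,640),np.uint8),hull,1)
d=dark*mm;n,lab,st,ce=cv2.connectedComponentsWithStats(d)
for i in range(1,n):
  if st[i,4]>80:
    q=np.argwhere(lab==i)[:,::-1]
    # rectify to plane z=85
    W=np.array([atz(f,p,85)[:2] for p in q],np.float32)
    print(st[i],cv2.minAreaRect(W))
s=manip.read_state();print(s['ee_pos'],s['ee_rot'])
E
python3 g.py
```

```text
grip 0.69 [319.9, 233.1] [ 514.3 -184.3   85. ]
bowl 0.77 [320.3, 204.3] [ 516.8 -183.9    0. ]
[ 517.49293101 -151.4934621   211.76078178] [8.01009588e-01 5.98651170e-01 6.38895942e-04 9.42134600e-05]
```

View pics/w1.png

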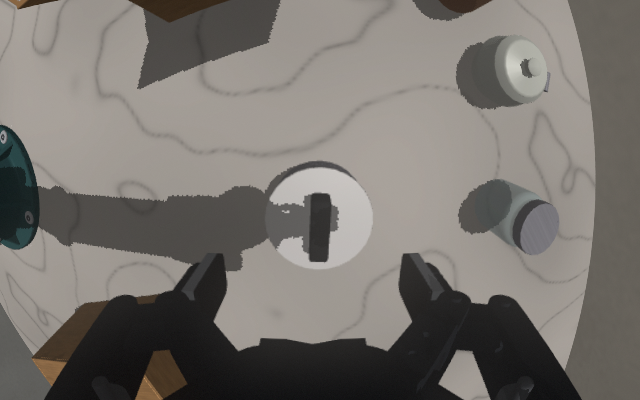

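Request:
jog_arm(
  plan=[
    [[1, -1, -11, 0, 0, 0, 0], [1, -1, -11, 0, 0, 0, 0], [1, -1, -11, 0, 0, 0, 0], [1, 0, 0, -25, 0, 0, 0], [1, 0, 0, -25, 0, 0, 0], [1, 0, 0, -25, 0, 0, 0], [1, 0, 0, -20, 0, 0, 0], [1, 0, 0, 0, 0, 0, 0]],
  ],
)

```text
clock: 5.65
ee_pos: [512.6, -186.6, 115.1]
ee_rot: [0.802, 0.597, -0.001, -0.001]
force: [-0.1, 0.4, -0.5]
grip_width: 85.4
grasp_force: 0.0
```

Request:
jog_arm(
  plan=[
    [[1, 2, 2, -14, 0, 0, 0], [1, 0, 0, -14, 0, 0, 0], [1, 0, 0, -13, 0, 0, 0], [0.5, 0, 0, 0, 0, 0, 0], [0.1, 0, 0, 0, 0, 0, 0], [0, 0, 0, 0, 0, 0, 0], [0, 0, 0, 0, 0, 0, 0], [0, 0, 0, 0, 0, 0, 0], [0, 0, 0, 0, 0, 0, 0], [0, 0, 0, 0, 0, 0, 0]],
  ],
  grip_force=50,
)

```text
clock: 6.9
ee_pos: [515.7, -184.1, 75.8]
ee_rot: [0.802, 0.597, 0.0, 0.0]
force: [-2.3, 1.1, 5.6]
grip_width: 17.1
grasp_force: 50.5
```

Request:
jog_arm(
  plan=[
    [[0, 0, 0, 10, 0, 0, 0], [0, 0, 0, 20, 0, 0, 0], [0, 0, 0, 30, 0, 0, 0], [0, 0, 0, 35, 0, 0, 0], [0, 0, 0, 35, 0, 0, 0], [0, 0, 0, 35, 0, 0, 0], [0, 0, 0, 35, 0, 0, 0], [0, 0, 0, 35, 0, 0, 0], [0, 0, 0, 30, 0, 0, 0], [0, 0, 0, 15, 0, 0, 0], [0, 0, 0, 0, 0, 0, 0]],
  ],
)

```text
clock: 8.28
ee_pos: [515.7, -184.0, 355.6]
ee_rot: [0.802, 0.598, 0.0, 0.0]
force: [0.6, 0.2, -4.0]
grip_width: 17.3
grasp_force: 49.2
```

Request:
jog_arm(
  plan=[
    [[0, 0, 15, 0, 0, 0, 0], [0, 0, 30, 0, 0, 0, 1], [0, 0, 35, 0, 0, 0, 2], [0, -1, 38, 0, 0, 0, 2], [0, -2, 40, 0, 0, 0, 2], [0, -2, 40, 0, 0, 0, 2], [0, -2, 40, 0, 0, 0, 2], [0, -2, 38, 0, 0, 0, 2], [0, -2, 35, 0, 0, 0, 1], [0, -2, 25, 0, 0, 0, 0], [0, -1, 10, 0, 0, 0, 0], [0, 0, 0, 0, 0, 0, 0]],
  ],
)

```text
clock: 9.78
ee_pos: [500.9, 162.4, 354.3]
ee_rot: [0.723, 0.691, -0.001, -0.0]
force: [0.2, 0.9, -2.9]
grip_width: 17.0
grasp_force: 49.1
```

Run:
```python
from h import *
s=manip.read_state();print(s['ee_pos'],s['ee_rot'],s['force'],s['moment'],s['grip_width'])
f=grab('wrist','w2.png');f['fish']=True
for t,z in(('grip',s['ee_pos'][2]+9),('seat',28)):
    for r in manip.place_of('wrist',t)[:2]: print(t,r['p'],r['location'],atz(f,r['location'],z).round(1))
```

```text
[500.86821411 162.38740426 354.34938551] [ 7.22566064e-01  6.91301011e-01 -1.06831751e-03 -2.31913324e-04] [ 0.20986106  0.90336525 -2.89695209] [-0.07012475 -0.04969485  0.0457635 ] 16.95874451743113
grip 0.82 [313.1, 287.2] [501.1 159.8 363.3]
```

View pics/w2.png

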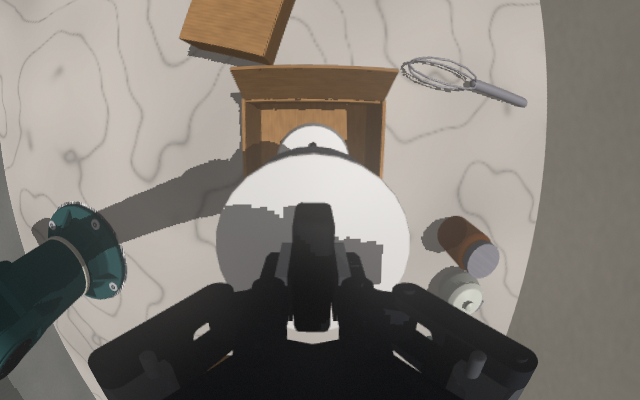

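```bash
cat > c.py <<'E'
from h import *
from scipy.optimize import least_squares
f=manip.grab_frame('wrist');f['fish']=True
s=manip.read_state();dz=s['ee_pos'][2]-75.0
g=f['pixels'].astype(int)
white=((g.min(2)>170)&(g.max(2)-g.min(2)<14)).astype(np.uint8)
def edge(c0,z,r,phis,lo,hi):
    out=[]
    for p in phis:
        v=[];rs=np.arange(lo,hi,0.5)
        for rr in rs:
            q=proj(f,[c0[0]+rr*np.cos(p),c0[1]+rr*np.sin(p),z]);v.append(cv2.remap(g.sum(2).astype(np.float32),np.float32([[q[0]]]),np.float32([[q[1]]]),1)[0,0])
        d=np.abs(np.convolve(np.diff(v),np.ones(3)/3,'same'));i=d.argmax()
        if d[i]>8: out.append((c0[0]+(rs[i]+.25)*np.cos(p),c0[1]+(rs[i]+.25)*np.sin(p)))
    return np.array(out)
def circ(P,r):
    S=least_squares(lambda c:np.hypot(*(P-c).T)-r,P.mean(0),loss='soft_l1',f_scale=1.0);return S.x,np.abs(S.fun)
A=np.radians
for nm,c0,z,r,ph in(('lid',s['ee_pos'][:2],dz+55,54,np.r_[A(np.arange(20,161,5))]),('base',[499.,162.],28,53,A(np.arange(65,116,3)))):
    P=edge(c0,z,r,ph,r-10,r+10)
    c,e=circ(P,r);print(nm,len(P),c.round(1),np.median(e).round(2),'radii',np.hypot(*(P-c).T).round(0))
print('peg',atz(f,(313,146),46).round(1))
f2=f
for q in((313,204),(313,330)):print(atz(f,q,dz+85).round(1))
for q in((243,102),(385,97)):print('hinge',atz(f,q,116).round(1))
# peg refine
sub=g[136:158,300:330].sum(2);print(sub[::2,::2])
E
python3 c.py
```

```text
lid 29 [501.3 159.8] 0.55 radii [53. 53. 53. 54. 53. 53. 54. 54. 54. 54. 54. 57. 58. 58. 54. 58. 54. 54.
 54. 54. 53. 54. 53. 53. 53. 53. 54. 57. 53.]
base 17 [500.4 163.9] 0.3 radii [53. 52. 53. 54. 53. 53. 53. 53. 52. 53. 53. 54. 53. 53. 53. 53. 53.]
peg [503.4 186.3  46. ]
[503.7 197.5 365.2]
[500.6 133.1 365.2]
hinge [423.2 252.3 116. ]
hinge [592.1 250.4 116. ]
[[679 679 679 682 683 683 685 687 686 688 690 690 691 692 694]
 [677 678 680 680 682 682 684 685 687 688 688 689 690 691 691]
 [675 677 679 678 680 645 558 670 686 686 687 688 690 690 691]
 [674 676 677 674 384 205 212 280 679 685 686 688 688 690 691]
 [675 675 677 617 301 203 260 224 628 686 686 685 688 689 690]
 [603 603 581 511 306 236 257 241 416 564 585 598 656 678 691]
 [242 243 249 245 250 253 253 250 253 253 253 256 256 257 278]
 [251 244 251 243 245 249 251 249 253 255 252 264 266 263 264]
 [237 236 246 252 261 279 308 316 296 279 259 259 255 256 256]
 [374 396 408 420 436 498 514 563 505 443 355 388 405 343 303]
 [636 643 657 662 670 672 674 676 676 674 667 664 653 635 616]]
```

Request:
jog_arm(
  plan=[
    [[0, -1, 2, -10, 0, 0, 0], [0, 0, 0, -20, 0, 0, 0], [0, 0, 0, -30, 0, 0, 0], [0, 0, 0, -30, 0, 0, 0], [0, 0, 0, -30, 0, 0, 0], [0, 0, 0, -30, 0, 0, 0], [0, 0, 0, -30, 0, 0, 0], [0, 0, 0, -20, 0, 0, 0], [0, 0, 0, -12, 0, 0, 0], [0, 0, 0, -6, 0, 0, 0], [0, 0, 0, 0, 0, 0, 0]],
  ],
)

```text
clock: 11.35
ee_pos: [500.9, 163.9, 137.4]
ee_rot: [0.723, 0.691, 0.0, 0.0]
force: [0.5, -0.1, -4.0]
grip_width: 17.2
grasp_force: 49.1
```

Run:
```python
from h import *
s=manip.read_state();print(s['ee_pos'],s['force'])
grab('wrist','w3.png');grab('top','t3.png')
a=cv2.imread('pics/w3.png');b=cv2.imread('pics/t3.png')[140:230,210:330]
o=np.zeros((600,800,3),np.uint8);o[:,:]=0
o[:300,:396]=cv2.resize(b,(396,297),interpolation=2).copy() if False else cv2.copyMakeBorder(cv2.resize(b,(396,297),interpolation=2),0,3,0,0,0)
cv2.imwrite('pics/w3b.png',cv2.resize(a,(800,500),interpolation=2))
cv2.imwrite('pics/t3b.png',o[:300,:396])
```

```text
[500.94850709 163.93626092 137.36940566] [ 0.47565306 -0.14925929 -4.00889028]
```

View pics/w3b.png

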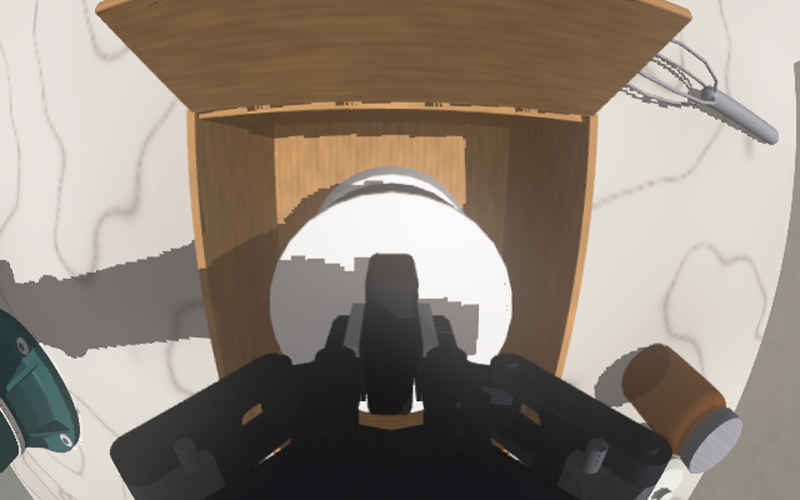

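View pics/t3b.png

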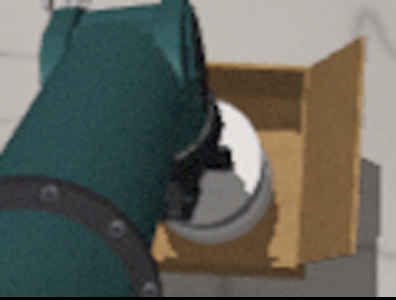

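```bash
cat > d.py <<'E'
from c import *
print('----')
for n,q,z in(('Lo',(190,114),118),('Ro',(597,117),118),('Lmid',(203,270),118),('Rmid',(582,270),118),('Lin',(210,270),118),('Rin',(571,270),118),('Lend',(217,375),118),('Rend',(556,375),118),('hingeC',(395,108),118),('Cin',(395,122),118)):
    print(n,atz(f,(q[0]*.8,q[1]*.8),z).round(1))
for t,z in(('carton',0),('seat',28),('bowl',dz),('grip',dz+85)):
    for r in manip.place_of('wrist',t)[:1]: print(t,round(r['p'],2),atz(f,r['location'],z).round(1))
E
sed -i 's/^print(.peg.*//;s/^for q in.*//;s/^sub=.*//' c.py; python3 d.py
```

```text
lid 29 [501.3 163.8] 0.52 radii [53. 53. 53. 53. 53. 53. 54. 54. 54. 54. 56. 57. 58. 58. 58. 54. 54. 54.
 54. 54. 54. 54. 54. 53. 54. 53. 54. 53. 53.]
base 17 [508.5 157.7] 0.9 radii [52. 53. 53. 53. 53. 54. 54. 54. 55. 49. 50. 59. 51. 52. 53. 53. 54.]
----
Lo [422.4 256.9 118. ]
Ro [591.4 248.2 118. ]
Lmid [419.2 189.  118. ]
Rmid [587.4 181.2 118. ]
Lin [422.8 188.9 118. ]
Rin [581.7 181.6 118. ]
Lend [413.1 133.5 118. ]
Rend [581.7 126.2 118. ]
hingeC [506.9 250.1 118. ]
Cin [506.7 244.7 118. ]
bowl 0.94 [503.2 162.   63. ]
grip 0.63 [502.5 164.5 148. ]
```

Run:
```python
from h import *
f=manip.grab_frame('wrist');f['fish']=True;g=f['pixels']
for c in (300,308,316,324,332): print(c,[int(x) for x in g[126:152,c].sum(1)])
from h import *
for q in((316,134.5),(316,133.5)):print(atz(f,q,28).round(1))
```

```text
300 [474, 473, 474, 474, 475, 475, 474, 465, 456, 442, 449, 453, 457, 458, 539, 678, 742, 747, 570, 429, 402, 345, 307, 310, 313, 308]
308 [468, 465, 468, 463, 467, 468, 467, 461, 458, 460, 464, 467, 470, 502, 669, 743, 748, 750, 749, 749, 672, 314, 317, 317, 315, 310]
316 [466, 466, 467, 465, 464, 463, 464, 470, 468, 472, 473, 478, 486, 544, 687, 746, 750, 750, 750, 738, 629, 323, 325, 325, 315, 313]
324 [470, 470, 472, 474, 473, 477, 481, 479, 478, 475, 484, 487, 493, 491, 557, 683, 748, 752, 753, 753, 736, 643, 323, 308, 329, 332]
332 [464, 466, 470, 468, 470, 472, 473, 476, 478, 479, 481, 493, 495, 497, 505, 506, 531, 692, 742, 753, 753, 750, 726, 428, 337, 337]
[506.3 220.6  28. ]
[506.3 221.4  28. ]
```

Request:
jog_arm(
  plan=[
    [[0, 0, 0, -6, 0, 0, 0], [0, 0, 0, -6, 0, 0, 0], [0, 0, 0, -3, 0, 0, 0], [0, 0, 0, -2, 0, 0, 0], [0, 0, 0, -2, 0, 0, 0], [0, 0, 0, 0, 0, 0, 0]],
  ],
)

```text
clock: 12.5
ee_pos: [500.7, 163.9, 118.2]
ee_rot: [0.723, 0.691, -0.0, -0.0]
force: [0.3, 0.0, -3.9]
grip_width: 17.1
grasp_force: 49.2
```

Request:
jog_arm(
  plan=[
    [[0, 0, 0, -2, 0, 0, 0], [0, 0, 0, -2, 0, 0, 0], [0, 0, 0, -2, 0, 0, 0], [0, 0, 0, 0, 0, 0, 0]],
  ],
)

```text
clock: 13.0
ee_pos: [500.5, 163.9, 112.1]
ee_rot: [0.723, 0.691, -0.0, -0.0]
force: [0.5, -0.1, -4.5]
grip_width: 17.2
grasp_force: 49.2
```

Request:
jog_arm(
  plan=[
    [[0, 0, 0, -2, 0, 0, 0], [0, 0, 0, -2, 0, 0, 0], [0, 0, 0, -2, 0, 0, 0], [0, 0, 0, 0, 0, 0, 0]],
  ],
)

```text
clock: 13.5
ee_pos: [500.6, 163.9, 106.1]
ee_rot: [0.723, 0.691, -0.0, -0.0]
force: [-0.2, -0.5, -3.6]
grip_width: 16.8
grasp_force: 49.2
```

Request:
jog_arm(
  plan=[
    [[0, 0, 0, -1, 0, 0, 0], [0, 0, 0, -1, 0, 0, 0], [0, 0, 0, -0.7, 0, 0, 0], [0, 0, 0, 0, 0, 0, 0]],
  ],
)

```text
clock: 14.0
ee_pos: [500.7, 163.9, 103.8]
ee_rot: [0.723, 0.691, 0.0, -0.0]
force: [-0.1, 0.0, -0.7]
grip_width: 17.0
grasp_force: 49.5
```

Request:
jog_arm(
  plan=[
    [[0, 0, 0, -0.6, 0, 0, 0], [0.2, 0, 0, 0, 0, 0, 0], [0.6, 0, 0, 0, 0, 0, 0], [0.6, 0, 0, 0, 0, 0, 0], [0.6, 0, 0, 0, 0, 0, 0], [0.6, 0, 0, 0, 0, 0, 0], [0.6, 0, 0, 10, 0, 0, 0], [0.6, 0, 0, 20, 0, 0, 0], [0.6, 0, 0, 40, 0, 0, 0], [0.6, 0, 0, 40, 0, 0, 0], [0.6, 0, 0, 40, 0, 0, 0], [0.6, 0, 0, 40, 0, 0, 0]],
  ],
)

```text
clock: 15.5
ee_pos: [500.4, 163.7, 295.0]
ee_rot: [0.723, 0.691, 0.0, 0.0]
force: [0.4, 0.6, 0.2]
grip_width: 50.9
grasp_force: 0.0
```

```bash
cat > e.py <<'E'
from c import *
print(s['ee_pos'],s['ee_rot'],s['force'])
for z,r in((83,54),):
    P=edge([501,163.],z,r,A(np.arange(0,181,5)),r-10,r+10);print('lid home',circ(P,r)[0].round(1),np.hypot(*(P-circ(P,r)[0]).T).round(0))
for t,z in(('grip',113),('flap_short_edge',180),('flap_long_edge',230)):
    for r in manip.place_of('wrist',t)[:2]: print(t,round(r['p'],2),np.round(r['location']),atz(f,r['location'],z).round(1))
cv2.imwrite('pics/w4.png',cv2.cvtColor(f['pixels'],cv2.COLOR_RGB2BGR))
E
python3 e.py
```

```text
lid 25 [503. 166.] 4.2 radii [45. 46. 47. 52. 57. 49. 54. 57. 60. 61. 53. 52. 61. 60. 57. 52. 52. 58.
 60. 57. 53. 50. 47. 46. 45.]
base 17 [502.1 161.7] 0.69 radii [55. 55. 55. 52. 52. 52. 52. 52. 53. 52. 54. 53. 53. 53. 54. 53. 53.]
[503.63211307 164.37432285 299.99446674] [0.72337123 0.69044075 0.00485099 0.00144927] [ 0.99133063 -0.21103374  2.11968901]
lid home [500.5 163.2] [53. 53. 54. 54. 53. 54. 54. 54. 54. 53. 54. 54. 54. 55. 56. 56. 54. 54.
 54. 54. 53. 54. 54. 54. 54. 54. 54. 54. 54. 54. 54. 54. 54. 54. 54. 53.
 49.]
grip 0.74 [315. 187.] [502.9 161.1 113. ]
flap_short_edge 0.85 [313.  54.] [506.3 284.2 180. ]
```

View pics/w4.png

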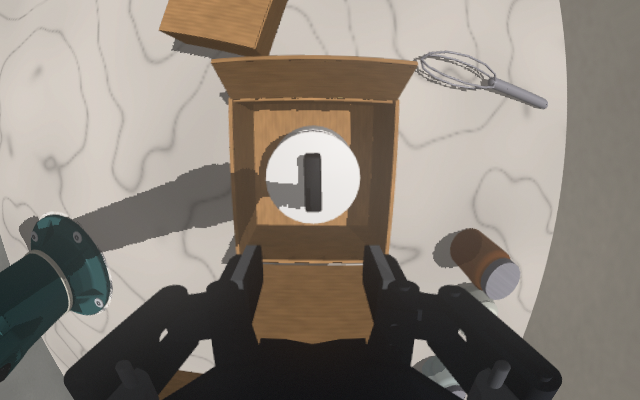

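Request:
jog_arm(
  plan=[
    [[0, 1, 20, 0, 0, 0, 0], [0, 1, 40, 0, 0, 0, 0], [0, 2, 40, 0, 0, 0, 0], [0, 2, 30, 0, 0, 0, 0], [0, 2, 15, 0, 0, 0, 0], [0, 0, 0, -20, 0, 0, 0], [0, 0, 0, -40, 0, 0, 0], [0, 0, 0, -40, 0, 0, 0], [0, 0, 0, -20, 0, 0, 0], [0, 0, 0, -10, 0, 0, 0], [0, 0, 0, 0, 0, 0, 0]],
  ],
)

```text
clock: 17.08
ee_pos: [508.5, 308.5, 162.3]
ee_rot: [0.723, 0.691, -0.001, -0.0]
force: [0.5, -0.6, 0.2]
grip_width: -0.4
grasp_force: 0.0
```

Request:
jog_arm(
  plan=[
    [[0, -0.5, -14, 1, 0, 0, 0], [0, -0.5, -14, 1, 0, 0, 0], [0, -0.5, -14, 1, 0, 0, 0], [0, -0.5, -5, 2, 0, 0, 0], [0, -0.5, -5, 2, 0, 0, 0], [0, -0.5, -13, 1, 0, 0, 0], [0, -0.5, -13, -3, 0, 0, 0], [0, -0.5, -5, -5, 0, 0, 0], [0, -0.5, -5, -5, 0, 0, 0], [0, 0, 0, 0, 0, 0, 0]],
  ],
)

```text
clock: 18.32
ee_pos: [503.7, 220.1, 157.3]
ee_rot: [0.723, 0.69, -0.001, -0.0]
force: [-0.2, -0.5, 0.6]
grip_width: 0.1
grasp_force: 0.0
```

Run:
```python
from h import *
a=grab('side')['pixels'][90:235,220:400]
b=grab('wrist')['pixels']
o=np.zeros((400,800,3),np.uint8);o[:322,:400]=cv2.resize(a,(400,322),interpolation=2);o[:250,400:]=cv2.resize(b,(400,250))
cv2.imwrite('pics/s5.png',o[:,:,::-1])
```

```text
(no output)
```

View pics/s5.png

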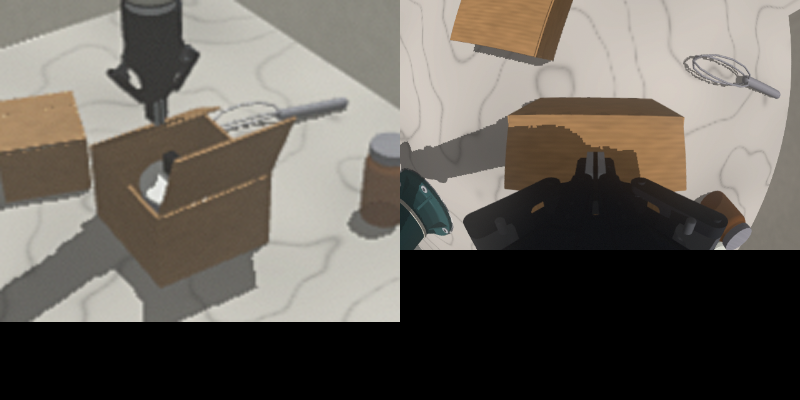

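Request:
jog_arm(
  plan=[
    [[0, -0.3, -4, -6, 0, 0, 0], [0, 0, -2, -6, 0, 0, 0], [0, 0, -1, -6, 0, 0, 0], [0, 0, -1, -4, 0, 0, 0], [0, 0, 0, -2, 0, 0, 0], [0, 0, 0, -1, 0, 0, 0], [0, 0, 0, 0, 0, 0, 0]],
  ],
)

```text
clock: 19.3
ee_pos: [503.7, 212.9, 132.9]
ee_rot: [0.723, 0.691, -0.0, -0.0]
force: [0.1, 0.1, -0.2]
grip_width: -0.1
grasp_force: 0.0
```

Request:
jog_arm(
  plan=[
    [[0, 0, 0, -1, 0, 0, 0], [0, 0, 0, -1, 0, 0, 0], [0, 0, 0, 0, 0, 0, 0]],
  ],
)

```text
clock: 19.68
ee_pos: [503.8, 213.0, 132.0]
ee_rot: [0.723, 0.691, 0.0, -0.0]
force: [-2.7, 0.1, 8.7]
grip_width: -0.1
grasp_force: 4.3
```

Request:
jog_arm(
  plan=[
    [[0, 0, 0, 20, 0, 0, 0], [0, 0, 0, 45, 0, 0, 0], [0, 0, 0, 50, 0, 0, 0], [0, 0, 0, 40, 0, 0, 0], [0, 0, 0, 10, 0, 0, 0], [0, -2, -30, 0, 0, 0, 0], [0, -2, -45, 0, 0, 0, 0], [0, -2, -50, 0, 0, 0, 0], [0, -2, -50, 0, 0, 0, 0], [0, -2, -30, 0, 0, 0, 0], [0, -1, -12, 0, 0, 0, 0], [0, 0, 0, 0, 0, 0, 0]],
  ],
)

```text
clock: 21.18
ee_pos: [492.5, -3.9, 295.4]
ee_rot: [0.723, 0.69, -0.0, -0.0]
force: [0.0, 0.4, -1.0]
grip_width: -0.2
grasp_force: 0.0
```

Run:
```python
from h import *
a=grab('side')['pixels'][90:235,220:400]
b=grab('wrist')['pixels']
o=np.zeros((400,800,3),np.uint8);o[:322,:400]=cv2.resize(a,(400,322),interpolation=2);o[:250,400:]=cv2.resize(b,(400,250))
cv2.imwrite('pics/s6.png',o[:,:,::-1])
```

```text
(no output)
```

View pics/s6.png

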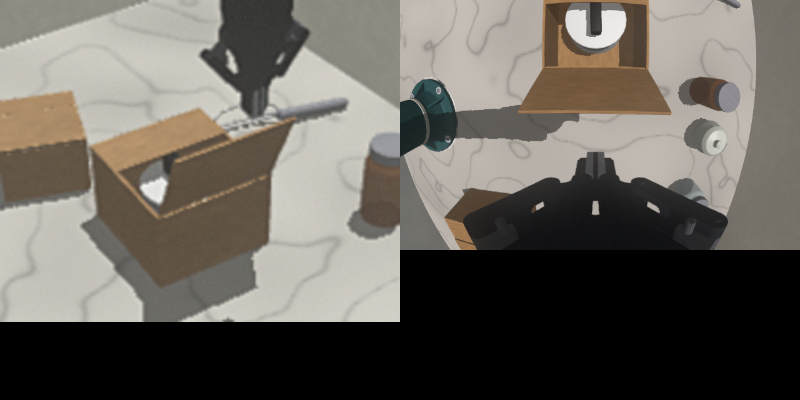

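Request:
jog_arm(
  plan=[
    [[0, 0, 0, -20, 0, 0, 0], [0, 0, 0, -30, 0, 0, 0], [0, 0, 0, -20, 0, 0, 0], [0, 0, 0, -10, 0, 0, 0], [0, 0, 8, 0, 0, 0, 0], [0, 1, 14, 0, 0, 0, 0], [0, 1, 14, 0, 0, 0, 0], [0, 0, 14, 0, 0, 0, 0], [0, 1, 14, 0, 0, 0, 0], [0, 0, 0, 0, 0, 0, 0]],
  ],
)

```text
clock: 22.52
ee_pos: [496.0, 61.8, 216.0]
ee_rot: [0.722, 0.692, 0.0, -0.0]
force: [-0.0, -0.1, 1.0]
grip_width: 0.0
grasp_force: 0.0
```

Request:
jog_arm(
  plan=[
    [[0, 0.5, 10, 0, 0, 0, 0], [0, 0.5, 11, 0, 0, 0, 0], [0, 0.5, 11, -2, 0, 0, 0], [0, 0.5, 11, -3, 0, 0, 0], [0, 0.5, 10, -6, 0, 0, 0], [0, 0.5, 10, -6, 0, 0, 0], [0, 0.5, 8, -8, 0, 0, 0], [0, 0.5, 8, -9, 0, 0, 0], [0, 0.5, 5, -11, 0, 0, 0], [0, 0, 5, -11, 0, 0, 0], [0, 0, 0, 0, 0, 0, 0]],
  ],
)

```text
clock: 23.9
ee_pos: [499.7, 149.1, 158.9]
ee_rot: [0.723, 0.691, -0.001, -0.0]
force: [-0.7, 0.3, 0.4]
grip_width: -0.1
grasp_force: 0.0
```

Request:
jog_arm(
  plan=[
    [[0, 0, 2, -7, 0, 0, 0], [0, 0, 1, -7, 0, 0, 0], [0, 0, 1, -5, 0, 0, 0], [0, 0, 0, -3, 0, 0, 0], [0, 0, 0, -2, 0, 0, 0], [0, 0, 0, 0, 0, 0, 0]],
  ],
)

```text
clock: 24.65
ee_pos: [500.4, 152.9, 136.1]
ee_rot: [0.723, 0.691, 0.0, -0.0]
force: [-0.5, -0.5, 1.6]
grip_width: -0.2
grasp_force: 0.6
```

Request:
jog_arm(
  plan=[
    [[0, 0, 0, -0.7, 0, 0, 0], [0, 0, 0, -0.5, 0, 0, 0], [0, 0, 0, 0, 0, 0, 0], [0, 0, 0, 0, 0, 0, 0], [0, 0, 0, 10, 0, 0, 0], [0, 0, 0, 30, 0, 0, 0], [0, 0, 0, 50, 0, 0, 0], [0, 0, 0, 50, 0, 0, 0], [0, 0, 0, 30, 0, 0, 0], [0, 0, 0, 0, 0, 0, 0]],
  ],
)

```text
clock: 25.9
ee_pos: [502.0, 153.3, 307.5]
ee_rot: [0.723, 0.691, 0.003, 0.001]
force: [-0.2, 0.3, -0.5]
grip_width: -0.2
grasp_force: 0.0
```

Run:
```python
from h import *
a=grab('side')['pixels'][90:235,220:400]
b=grab('wrist')['pixels']
o=np.zeros((400,800,3),np.uint8);o[:322,:400]=cv2.resize(a,(400,322),interpolation=2);o[:250,400:]=cv2.resize(b,(400,250))
cv2.imwrite('pics/s7.png',o[:,:,::-1]);print(manip.read_state()['force'])
```

```text
[-0.31447814  0.12626975 -0.39496628]
```

View pics/s7.png

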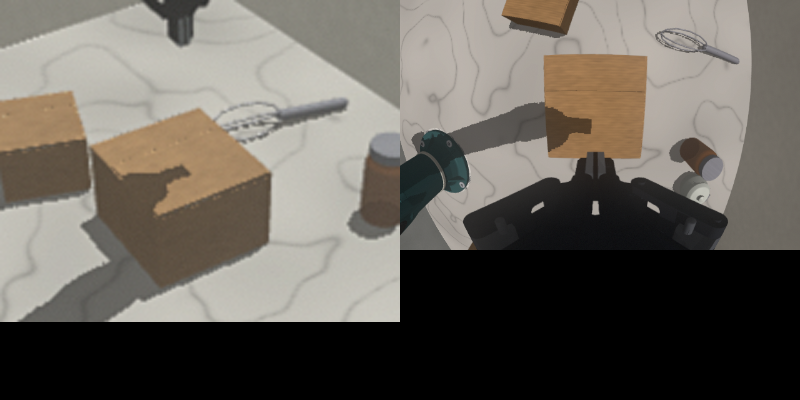

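The carton is shut: both flaps lie flat, with the long one on top, its edge at (595,90) in the wrist half. The tool is clear.

```bash
python3 -c "
from rig import manip
print(manip.sign_off())"
```

```text
the job is handed in; nothing more can be done
None
```

The bowl is seated on the two pegs and released, and the carton is closed, short flap first with the long one over it; I handed the job in at about 26 s of the 64 s, and no verdict came back.

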